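Make up the shoe-care and overnight trays in the dressing room

TASK

Make up two kits from the things standing about on the dressing-room counter. Shoe-care kit, in the long narrow tray: the long brush in the long compartment and the large tin in the square one; overnight kit, in the square tray: the short brush in the long compartment and the small tin and the square-sided bottle in the two small ones, one in each, whichever way round. Everything must lie flat on its tray's floor, brushes bristles down, tins lid up and bottle upright; leave the candle, the round bottle and the little blue dish where they stand.

Things in the scene. Friction and masses are not known exactly. Their poses are not given: they have to be found in the camera images.
- long_tray: Loose dark wooden tray left or right of the stock, 250 (x) x 88 (y) mm outside, 0.9 kg. Floor 4 mm, walls and divider 4 mm thick, rims 16 mm above the counter. Origin: centre of its underside, z up. Compartments (inside sizes): long one 158 x 80 mm, centred at x = -42, y = 0 mm; square one 80 x 80 mm, centred at x = 81, y = 0 mm.
- square_tray: Loose dark wooden tray on the other side, 160 x 160 mm outside, 0.9 kg. Floor 4 mm, walls and dividers 4 mm thick, rims 16 mm above the counter. Origin: centre of its underside, z up. Compartments (inside sizes): long one 74 (x) x 152 (y) mm, centred at x = -39, y = 0 mm; two small ones 74 x 74 mm, centred at x = 39, y = 39 and x = 39, y = -39 mm.
- long_brush: The longer of two loose wooden brushes, lying bristles down: 130 mm long (x), 44 wide (y), 42 high, about 0.12 kg. The wooden back is 22 to 42 mm above the underside; below it the stiff black bristle block is 5 mm narrower on each side. Origin: centre of its underside, z up. Either way round is right.
- short_brush: The shorter of the two loose wooden brushes, lying bristles down: 85 mm long (its x), 42 mm wide (its y), 42 mm high, about 0.08 kg; wooden back and bristles as on the long one. Origin: centre of its underside, z up. Either way round is right.
- large_tin: The larger of two loose round plain metal tins, closed: 56 mm in diameter, 32 mm high, about 0.11 kg, lid up. Origin: centre of its underside, z up. 
- small_tin: The smaller of the two round plain metal tins, closed: 38 mm in diameter, 32 mm high, about 0.05 kg, lid up. Origin: centre of its underside, z up. 
- square_bottle: Loose standing amber glass bottle of rectangular section: body 46 mm (its x) x 30 mm (its y), 52 mm high, with a round black cap 22 mm in diameter on top, 70 mm high in all, about 0.13 kg. Origin: centre of its underside, z up. 
- round_bottle: Bystander, to be left alone: loose standing round amber bottle, 40 mm in diameter, tapering above 40 mm to a round black cap 20 mm in diameter, 70 mm high in all. Origin: centre of its underside, z up. 
- candle: Bystander, to be left alone: loose green glass candle, 60 mm in diameter, 62 mm high. Origin: centre of its underside, z up. 
- ring_dish: Bystander, to be left alone: loose small round blue ceramic dish, 64 mm in diameter, 22 mm high. Origin: centre of its underside, z up. 

How it is judged:
By the outcome, as a careful person would: the job done as asked, in the order asked, and still so for the second after the job is handed in, with the robot touching nothing.
It also fails if it takes over 136 s, if anything falls off the work surface, if the arm or the gripper's body presses on something with over 40 N, if the wrist force passes 120 N, or if a joint passes its speed limit or range.

ROBOT

A 6-joint arm with a two-finger parallel gripper is mounted at the origin on the work surface. World frame = base frame: x ahead of the robot, y to its left, z up, the work surface at z = 0. Lengths are in m, angles in rad, forces in N, time in s.
With the tool pointing down it reaches from about 0.35 to 0.775 m from the base axis. Payload 7.3 kg.
Tool frame: the origin (TCP) lies on the centre line of the jaws, within the pads' length; the fingertips stand 17 mm ahead of it and the grasp point (between the pads) lies 2 mm behind it (robot.tip_extent is the distance from the TCP to the fingertips, in m); z points along the fingers, y is the line along which they close (so a half turn about z gives the same grasp; the last joint's range is limited). The gripper opens to 92 mm and grips with 3 to 60 N. Pads are 19 mm wide; open, the fingers measure 130 mm over their backs; the gripper's body (75 mm by 190 mm) begins 47 mm behind the grasp point.
Start: joints at [-1.373, 0.342, 1.524, -0, 1.275, -0.146], TCP at [0.177, -0.494, 0.244] pointing down, gripper open.
Joint ranges: [-2.53, 2.53], [-0.77, 2.02], [0.04, 2.7], [-1, 4.14], [0.28, 2.66], [-3.11, 3.11]. Speed limits (rad/s): [2.57, 2.57, 3.14, 3.14, 3.14, 3.14].

INTERFACE

Orientations are given as [roll, pitch, yaw] about the fixed x, y, z axes, in that order (R = Rz(yaw) Ry(pitch) Rx(roll)).
In Python, from cell import robot gives the robot as it stands.
- The arm moves only by the tool step_arm, never from a script. Its argument "motion" is a list of rows, each a list of 2 entries, a list of its own where there are three numbers: the shift along the tool's x, y, z in units of 60 mm (1.0 is 60 mm), then the turn about the tool's z in rad. In form: [[[x, y, z], spin], ...]. A call has 1 to 10 rows; each row is the pose to reach, as a shift and turn from the pose commanded when the call began, along the tool's axes at that moment; what a row does not reach only later rows make up. A row lasts 1/8 s, in which the tool goes at most 62.5 mm and 10.7 degrees, less where a joint would pass 70% of its speed; a pose out of reach is approached as far as the arm can. A call with a gripper value outside its range is refused whole. "hand" is the closure in counts, from 0 (fully open) to 255 (shut), set as the call begins (left out, the last holds). The fingers move at their own pace and stop on an object; "squeeze" is the grip in N (left out, the last holds). Time passes only in rows, so rows that repeat a pose let the fingers close. It gives the time, the measured TCP pose, the force, the opening and the grip force at its end, in the units of the state.
- robot.observe(): the state, without advancing time (a new reading comes with each control period).
- robot.read_camera(name): name is "side" or "top" or "wrist"; returns a dict with "pixels" (384x512x3 uint8, red, green, blue), "intrinsics" (3x3 intrinsics, pixels), "xyz" and "rotation" of the camera in the world; the wrist camera has in their place "T_tool_cam" (4x4, takes a point from camera to tool coordinates, whose origin is the TCP and whose axes are the flange's). Camera axes: x right, y up, looking along -z (the intrinsics and any distortion apply to the point x, -y, -z); pixel columns grow to the right and rows downward; lengths in m; the calibration is good to about 2 mm. A picture is of the moment at which its call begins: read the wrist's pose just before it. There is no depth.
- robot.hand_in(): hands the job in; it is judged then, once.
The state is a dict: "time": time; "qpos": joint angles; "qvel": joint speeds; "joint_efforts": joint torques, N m; "tool_pos": TCP position; "tool_rot": TCP orientation; "contact_force": force on the tool from outside, world axes, zero at the start; "torque": the same for the moment, N m; "opening": finger opening in m; "grip_force": force on a finger pad.
Only numpy, scipy, OpenCV 4.12 (cv2) and the standard library are available. Lean on these libraries where they do the work, as an engineer would, in place of code of your own. Each camera call takes 0.05 s, during which the arm holds its last target. There are 200 camera calls.

## Working session

There is one attempt and no reset: what is moved stays moved. The work goes in short steps, Python scripts to look and compute and a tool call to move; the robot and the scene stay as the last step left them, time stands still between calls to the robot, and variables do not carry over. Pictures are saved under pics/ and viewed, at most 14 in all, crops included, and the job is handed in when it is done.

Besides the shell and the picture viewer there is one more tool, called after "Call:" as a command line: name --argument value ..., lists and objects as JSON in quotes. step_arm: Moves the arm, as the interface text tells. Its arguments: {"type":"object","properties":{"motion":{"type":"array"},"hand":{"type":"number"},"squeeze":{"type":"number"}},"required":["motion"]}

```bash
mkdir -p pics; ls; python3 - <<'E'
from cell import robot
import cv2,json
for n in("top","side"):
    d=robot.read_camera(n); cv2.imwrite(f"pics/{n}0.png",d["pixels"][:,:,::-1])
    print(n,d["intrinsics"],d["xyz"],d["rotation"],[k for k in d])
o=robot.observe(); print(o)
print(robot.read_camera("wrist")["T_tool_cam"])
E
```

```text
pics
top [[399.85490141   0.         256.48134616]
 [  0.         399.85490141 184.73666185]
 [  0.           0.           1.        ]] [ 0.37793883 -0.01494227  0.91469706] [ 0.23139531 -0.00346125 -1.52150857] ['pixels', 'intrinsics', 'xyz', 'rotation']
side [[425.01630347   0.         258.76631319]
 [  0.         425.01630347 189.53233278]
 [  0.           0.           1.        ]] [0.15063131 0.70970822 0.55412433] [ 1.02605362 -0.02353494 -2.61112806] ['pixels', 'intrinsics', 'xyz', 'rotation']
{'time': 0.1, 'qpos': array([-1.37298745e+00,  3.42651674e-01,  1.52488137e+00, -1.73085107e-05,
        1.27540664e+00, -1.45979931e-01]), 'qvel': array([-0.00128832, -0.00191377, -0.00269475,  0.00039822, -0.00073699,
        0.00093216]), 'joint_efforts': array([ 1.67456783e-03, -4.32005739e+01, -2.44694030e+01,  7.18666962e-02,
        5.26275916e-02, -5.12166002e-05]), 'tool_pos': array([ 0.17691633, -0.49394804,  0.24312916]), 'tool_rot': array([-3.14025755e+00, -1.79564907e-04,  3.43793733e-01]), 'contact_force': array([-0.78729994, -0.19308295, -0.06629659]), 'torque': array([ 0.01388522, -0.00559302, -0.05595818]), 'grip_force': 0.0, 'opening': 0.09177830161176338}
[[-5.00646030e-04  9.69381860e-01  2.45557651e-01  6.32072088e-02]
 [ 9.99999077e-01  7.95500853e-04 -1.10156832e-03  2.35200332e-04]
 [-1.26318167e-03  2.45556872e-01 -9.69381363e-01 -1.39786510e-01]
 [ 0.00000000e+00  0.00000000e+00  0.00000000e+00  1.00000000e+00]]
```

View pics/top0.png

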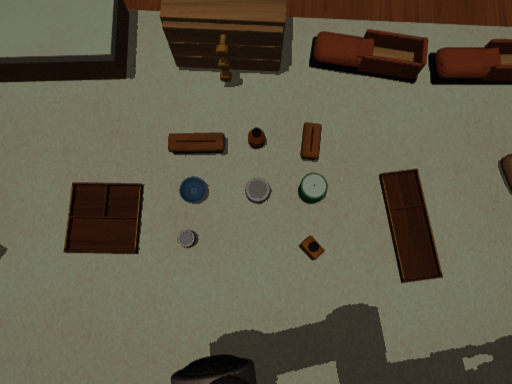

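View pics/side0.png

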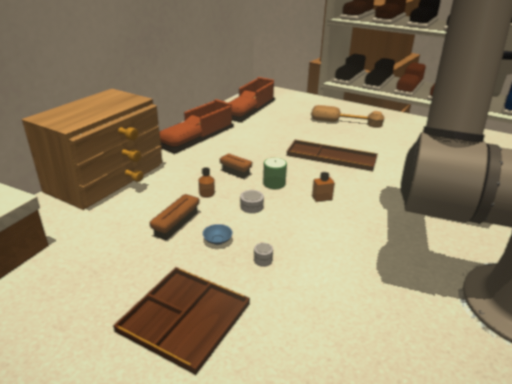

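Top view: square tray at about (105,218) with its small compartments on the upper side, and long tray at (410,225) with its square compartment at the top. Long brush (197,143), short brush (312,141), large tin (258,190), small tin (187,239), square bottle (312,247); bystanders are the dish (193,190), round bottle (257,138) and candle (313,187). The side view agrees.

```bash
cat > h.py <<'E'
import numpy as np,cv2
from scipy.spatial.transform import Rotation as R
from cell import robot
def cam(n):
    o=robot.observe(); d=robot.read_camera(n)
    if n=="wrist":
        T=np.eye(4);T[:3,:3]=R.from_euler("xyz",o["tool_rot"]).as_matrix();T[:3,3]=o["tool_pos"]
        T=T@d["T_tool_cam"];d["C"],d["M"]=T[:3,3],T[:3,:3]
    else: d["C"],d["M"]=d["xyz"],R.from_euler("xyz",d["rotation"]).as_matrix()
    return d
def cast(d,px,z):
    px=np.asarray(px,float).reshape(-1,2);K=d["intrinsics"]
    r=np.c_[(px[:,0]-K[0,2])/K[0,0],-(px[:,1]-K[1,2])/K[1,1],-np.ones(len(px))]@d["M"].T
    return d["C"]+r*((z-d["C"][2])/r[:,2])[:,None]
def proj(d,P):
    c=(np.asarray(P)-d["C"])@d["M"];K=d["intrinsics"]
    return np.c_[K[0,0]*c[:,0]/-c[:,2]+K[0,2],-K[1,1]*c[:,1]/-c[:,2]+K[1,2]]
E
python3 - <<'E'
from h import *
d=cam("top");im=d["pixels"].astype(int);print(d["C"])
hsv=cv2.cvtColor(d["pixels"],cv2.COLOR_RGB2HSV)
for n,(x,y) in dict(bg=(230,215),bg2=(350,230),lb=(180,139),lt=(258,190),st=(187,239),lbs=(197,150),strim=(106,183),stfl=(90,235)).items(): print(n,im[y,x],hsv[y,x])
br=((im[...,0]-im[...,2])>25).astype(np.uint8)
cs,_=cv2.findContours(br,cv2.RETR_EXTERNAL,cv2.CHAIN_APPROX_NONE)
for c in cs:
    if cv2.contourArea(c)<100: continue
    z=.016 if cv2.contourArea(c)>2000 else .042
    P=cast(d,c[:,0],z)[:,:2].astype(np.float32);r=cv2.minAreaRect(P*1000)
    print(c[:,0].mean(0).round(),z,np.round(r[0],1),np.round(r[1],1),round(r[2],1))
p=d["pixels"][120:265,160:335];cv2.imwrite("pics/c1.png",cv2.resize(p,(700,580),interpolation=cv2.INTER_CUBIC)[:,:,::-1])
E
```

```text
[ 0.37793883 -0.01494227  0.91469706]
bg [118 121  99] [ 34  46 121]
bg2 [119 118  97] [ 29  47 119]
lb [73 39 15] [ 12 203  73]
lt [83 79 71] [20 37 83]
st [90 85 77] [18 37 90]
lbs [41 21  6] [ 13 218  41]
strim [65 46 34] [ 12 122  65]
stfl [43 19  8] [  9 208  43]
[126. 365.] 0.042 [196. 229.] [48.4 54. ] 39.9
[ 93. 346.] 0.042 [228.1 307.9] [107.7  69.6] 60.2
[312. 246.] 0.042 [ 453.5 -135. ] [66.3 35. ] 42.4
[212. 238.] 0.042 [460.9  80.1] [55.1 43.3] 56.4
[381. 233.] 0.042 [ 486.7 -276. ] [128.   56.9] 10.3
[328. 211.] 0.042 [ 533.4 -166.2] [58.9 79.3] 83.5
[186. 216.] 0.042 [511.6 143.3] [105.2 118.2] 34.3
[496. 201.] 0.042 [ 575.4 -541.4] [99.7 52.1] 0.6
[364. 163.] 0.042 [ 647.7 -250. ] [28.5 43.9] 37.9
[509. 166.] 0.042 [ 656.3 -574.3] [18.1 88.3] 84.5
[266. 159.] 0.042 [639.9 -24.8] [55.4 38.3] 20.0
[410. 200.] 0.016 [ 545.7 -366.8] [303.2 113.2] 10.5
[292. 181.] 0.042 [603.  -89.5] [181.2  95.1] 2.2
[254. 137.] 0.042 [698.7   4.7] [39.1 48.5] 2.9
[332. 160.] 0.042 [ 661.5 -172.7] [297.9 132.2] 46.7
[ 99. 124.] 0.042 [710.3 361.9] [45.2 66.1] 55.0
[138. 164.] 0.016 [577.2 275.2] [288.1 406.4] 66.1
[473.  60.] 0.042 [ 922.2 -519. ] [ 94.2 185.2] 2.9
[223.  52.] 0.042 [915.5  93.8] [93.6 32.2] 7.7
[213.  27.] 0.042 [979.9 111.9] [ 30.8 331.2] 3.0
[348.  24.] 0.016 [ 994.5 -146. ] [ 189.2 1006.6] 3.0
```

View pics/c1.png

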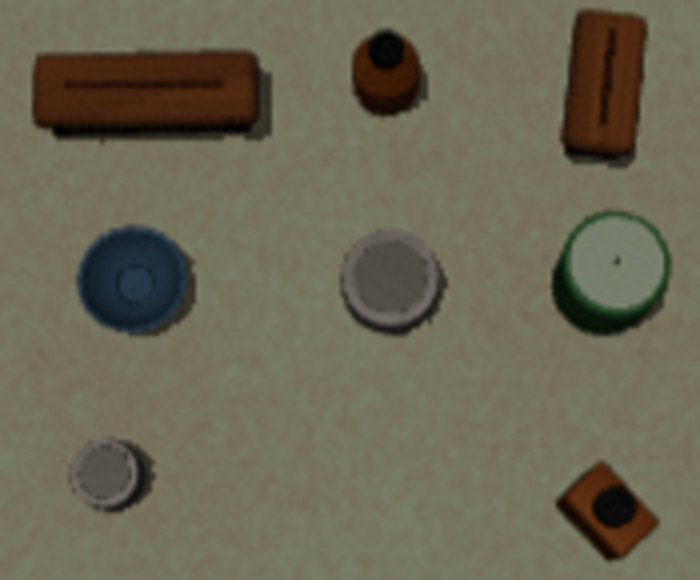

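The crop (4x, offset (160,120)) shows the tops clearly: long-brush back at (147,90), dish (134,280), large tin (390,278), small tin (107,473), bottle cap (613,505), candle (615,270).

```bash
python3 - <<'E'
from h import *
d=cam("top");im=d["pixels"].astype(int)
hsv=cv2.cvtColor(d["pixels"],cv2.COLOR_RGB2HSV);S,V=hsv[...,1],hsv[...,2]
def rect(name,box,m,z):
    x0,y0,x1,y1=box;mm=np.zeros_like(m,np.uint8);mm[y0:y1,x0:x1]=m[y0:y1,x0:x1]
    mm=cv2.morphologyEx(mm,cv2.MORPH_OPEN,np.ones((3,3),np.uint8)) if z>.02 else mm
    c=max(cv2.findContours(mm,cv2.RETR_EXTERNAL,cv2.CHAIN_APPROX_NONE)[0],key=cv2.contourArea)
    P=cast(d,c[:,0],z)[:,:2].astype(np.float32)*1000;r=cv2.minAreaRect(P)
    print(name,np.round(r[0],1),np.round(r[1],1),round(r[2],1),"box",np.round(cv2.boxPoints(r)).tolist());return c
sat=S>105
rect("ltray",(370,155,455,295),sat,.016)
rect("stray",(55,170,155,265),sat,.016)
rect("lbrush",(160,125,232,160),(S>130)&(V>48),.042)
rect("sbrush",(296,115,328,165),(S>130)&(V>48),.042)
rect("bottle",(296,230,330,265),(S>130)|(V<40),.052)
bl=cv2.GaussianBlur(d["pixels"],(3,3),0).astype(int)
for n,(x,y),z,h in(("ltin",(258,190),.032,18),("stin",(187,239),.032,14)):
    w=bl[y-h:y+h,x-h:x+h];m=((w[...,0]-w[...,1])>=2)&((w[...,0]-w[...,2])<22)&(w.sum(2)>150)
    m=cv2.morphologyEx(m.astype(np.uint8),cv2.MORPH_OPEN,np.ones((5,5),np.uint8))
    c=max(cv2.findContours(m,0,1)[0],key=cv2.contourArea)[:,0]+[x-h,y-h]
    (cx,cy),r=cv2.minEnclosingCircle(cast(d,c,z)[:,:2].astype(np.float32)*1000);print(n,c.mean(0),cx,cy,r)
k=(V<32)
for n,b in(("sq",(300,235,325,260)),("rd",(248,124,265,142))):
    q=np.argwhere(k[b[1]:b[3],b[0]:b[2]])[:,::-1]+b[:2];print("cap",n,len(q),cast(d,q.mean(0)+.0,.07))
s=cam("side")
for z in(.05,.1,.15,.2):print(z,cast(s,[[128,173],[131,153],[127,132]],z)[:,:2].round(3).tolist(),cast(d,[[225,77],[222,40]],z)[:,:2].round(3).tolist())
E
```

```text
ltray [ 516.8 -357.9] [248.9  92.5] 10.5 box [[386.0, -335.0], [403.0, -426.0], [648.0, -381.0], [631.0, -290.0]]
stray [497.3 334.1] [159.3 164.4] 1.9 box [[415.0, 414.0], [420.0, 249.0], [580.0, 255.0], [574.0, 419.0]]
lbrush [679.8 137. ] [ 38.8 126.1] 2.9 box [[657.0, 199.0], [664.0, 73.0], [702.0, 75.0], [696.0, 201.0]]
sbrush [ 696.7 -127.8] [39.5 81.4] 85.4 box [[655.0, -144.0], [736.0, -151.0], [739.0, -111.0], [658.0, -105.0]]
bottle [ 449.2 -132. ] [44.5 33.8] 46.4 box [[422.0, -136.0], [446.0, -160.0], [477.0, -128.0], [452.0, -104.0]]
ltin [257.2        189.18571429] 576.062255859375 -10.455571174621582 30.5491886138916
stin [185.74509804 237.94117647] 458.33734130859375 140.44204711914062 20.95753288269043
cap sq 112 [[ 0.44668231 -0.12936115  0.07      ]]
cap rd 69 [[ 0.69656654 -0.00208048  0.07      ]]
0.05 [[0.866, 0.09], [0.938, 0.007], [1.046, -0.086]] [[0.84, 0.08], [0.938, 0.094]]
0.1 [[0.795, 0.151], [0.86, 0.077], [0.957, -0.007]] [[0.813, 0.074], [0.906, 0.087]]
0.15 [[0.724, 0.213], [0.782, 0.147], [0.868, 0.072]] [[0.787, 0.069], [0.873, 0.081]]
0.2 [[0.653, 0.274], [0.704, 0.216], [0.779, 0.151]] [[0.76, 0.063], [0.841, 0.075]]
```

```bash
cat > go.py <<'E'
import sys,numpy as np
from cell import robot
o=robot.observe();x,y,z,yaw=map(float,sys.argv[1:5]) # mm, deg
p=o["tool_pos"]*1000;a=o["tool_rot"][2];dx,dy=x-p[0],y-p[1];c,s=np.cos(a),np.sin(a)
sp=(a-np.radians(yaw)+np.pi)%(2*np.pi)-np.pi
print("t",round(o["time"],2),"p",p.round(1),"yaw",round(np.degrees(a),1),"units",np.round([(dx*c+dy*s)/60,(dx*s-dy*c)/60,-(z-p[2])/60],3),"spin",round(sp,3))
E
python3 go.py 680 137 160 93
```

```text
t 0.3 p [ 176.9 -494.2  243.5] yaw 19.7 units [11.439 -7.078  1.391] spin -1.279
```

Call:
step_arm --motion '[[[11.44, -7.08, 0.8], -1.28], [[11.44, -7.08, 0.8], -1.28], [[11.44, -7.08, 0.8], -1.28], [[11.44, -7.08, 0.8], -1.28], [[11.44, -7.08, 0.8], -1.28], [[11.44, -7.08, 0.8], -1.28], [[11.44, -7.08, 0.8], -1.28], [[11.44, -7.08, 0.8], -1.28], [[11.44, -7.08, 0.8], -1.28], [[11.44, -7.08, 0.8], -1.28]]' --hand 80 --squeeze 20

```text
time: 1.55
tool_pos: [0.5669, -0.0045, 0.2065]
tool_rot: [3.141, 0.0, 1.624]
contact_force: [0.1, -0.8, -0.1]
opening: 0.0626
grip_force: 0.0
```

```bash
python3 go.py 680 137 120 93
```

```text
t 1.55 p [566.9  -4.5 206.5] yaw 93.0 units [2.255 2.007 1.442] spin 0.001
```

Call:
step_arm --motion '[[[2.25, 2.0, 1.0], 0], [[2.25, 2.0, 1.0], 0], [[2.25, 2.0, 1.0], 0], [[2.25, 2.0, 1.0], 0], [[2.25, 2.0, 1.0], 0], [[2.25, 2.0, 1.0], 0]]'

```text
time: 2.3
tool_pos: [0.6784, 0.1336, 0.1478]
tool_rot: [3.14, 0.0, 1.622]
contact_force: [-0.1, 0.3, 1.3]
opening: 0.0629
grip_force: 0.0
```

```bash
python3 - <<'E'
from h import *
d=cam("wrist");cv2.imwrite("pics/w1.png",d["pixels"][:,:,::-1])
print(proj(d,[[.68,.137,.042],[.68,.202,.042],[.68,.072,.042]]).round())
E
python3 go.py 680 137 35 93
```

```text
[[258. 187.]
 [263. 100.]
 [254. 263.]]
t 2.35 p [678.5 133.5 148. ] yaw 92.9 units [0.057 0.028 1.884] spin -0.001
```

View pics/w1.png

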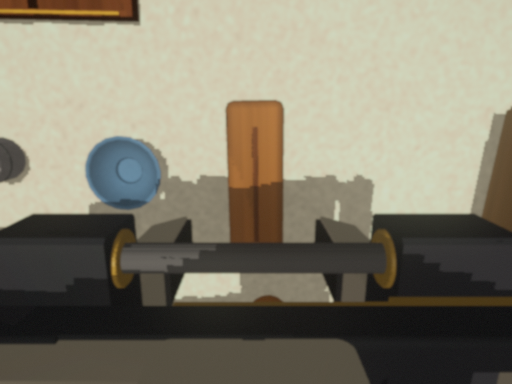

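The wrist view shows the brush centred on column 255 and parallel to the tool, far end at row 100 as predicted. Descend with a tool-y correction of about 0.

Call:
step_arm --motion '[[[0.05, 0, 0.9], 0], [[0.05, 0, 1.5], 0], [[0.05, 0, 1.88], 0], [[0.05, 0, 1.88], 0], [[0.05, 0, 1.88], 0], [[0.05, 0, 1.88], 0]]'

```text
time: 3.1
tool_pos: [0.6793, 0.1376, 0.0359]
tool_rot: [3.138, -0.0, 1.623]
contact_force: [-0.2, 0.1, -0.4]
opening: 0.0634
grip_force: 0.0
```

Call:
step_arm --motion '[[[0, 0, 0], 0], [[0, 0, 0], 0], [[0, 0, 0], 0], [[0, 0, 0], 0], [[0, 0, -1.2], 0], [[0, 0, -1.7], 0], [[0, 0, -1.7], 0], [[0, 0, -1.7], 0]]' --hand 255 --squeeze 25

```text
time: 4.1
tool_pos: [0.6773, 0.1377, 0.1343]
tool_rot: [-3.139, 0.0, 1.624]
contact_force: [-0.5, -0.4, -1.5]
opening: 0.0438
grip_force: 25.0
```

```bash
python3 go.py 475 -368.5 120 10.5
```

```text
t 4.1 p [677.3 137.7 134.3] yaw 93.0 units [-8.247 -3.815  0.238] spin 1.441
```

Call:
step_arm --motion '[[[-8.25, -3.8, 0], 1.44], [[-8.25, -3.8, 0], 1.44], [[-8.25, -3.8, 0], 1.44], [[-8.25, -3.8, 0], 1.44], [[-8.25, -3.8, 0], 1.44], [[-8.25, -3.8, 0], 1.44], [[-8.25, -3.8, 0], 1.44], [[-8.25, -3.8, 0], 1.44], [[-8.25, -3.8, 0], 1.44], [[-8.25, -3.8, 0], 1.44]]'

```text
time: 5.35
tool_pos: [0.4744, -0.371, 0.1335]
tool_rot: [-3.139, 0.003, 0.179]
contact_force: [-0.1, 1.3, -1.6]
opening: 0.0436
grip_force: 25.0
```

Call:
step_arm --motion '[[[0, 0, 0], 0], [[0, 0, 0], 0]]'

```text
time: 5.6
tool_pos: [0.4772, -0.3671, 0.1351]
tool_rot: [-3.14, 0.001, 0.185]
contact_force: [-0.3, -0.7, -1.3]
opening: 0.0437
grip_force: 25.0
```

```bash
python3 - <<'E'
from h import *
d=cam("wrist");cv2.imwrite("pics/w2.png",d["pixels"][:,:,::-1])
def W(x,y):
    a=np.radians(10.5);return [.5165+x*np.cos(a)-y*np.sin(a),-.361+x*np.sin(a)+y*np.cos(a),.016]
print(proj(d,[W(.125,.044),W(.125,-.044),W(.039,.04),W(.039,-.04)]).round())
E
python3 go.py 475 -368.5 40 10.5
```

```text
[[190. -47.]
 [318. -47.]
 [201.  84.]
 [307.  84.]]
t 5.65 p [ 477.3 -367.2  135.4] yaw 10.6 units [-0.042  0.015  1.59 ] spin 0.002
```

View pics/w2.png

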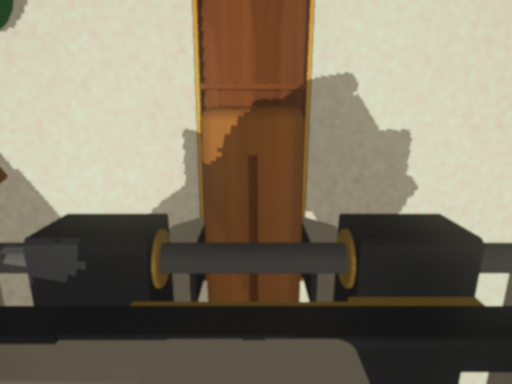

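Tray aligned: divider at row 86 (84 predicted), walls at columns 198/310 centred on the brush. Lowering to 40 mm.

Call:
step_arm --motion '[[[-0.04, 0, 0.8], 0], [[-0.04, 0, 1.3], 0], [[-0.04, 0, 1.5], 0], [[-0.04, 0, 1.59], 0], [[-0.04, 0, 1.59], 0], [[-0.04, 0, 1.59], 0]]'

```text
time: 6.4
tool_pos: [0.4751, -0.3695, 0.0416]
tool_rot: [3.14, -0.001, 0.184]
contact_force: [-0.7, 0.7, -1.0]
opening: 0.0442
grip_force: 25.0
```

Call:
step_arm --motion '[[[0, 0, 0.03], 0], [[0, 0, 0.03], 0]]'

```text
time: 6.65
tool_pos: [0.4745, -0.3691, 0.0389]
tool_rot: [3.141, -0.0, 0.184]
contact_force: [0.4, -0.1, -1.4]
opening: 0.0438
grip_force: 25.0
```

Call:
step_arm --motion '[[[0, 0, 0], 0], [[0, 0, 0], 0], [[0, 0, 0], 0], [[0, 0, -0.6], 0], [[0, 0, -1.4], 0], [[0, 0, -1.6], 0], [[0, 0, -1.6], 0]]' --hand 60

```text
time: 7.52
tool_pos: [0.4747, -0.3692, 0.1352]
tool_rot: [3.14, -0.001, 0.184]
contact_force: [0.3, 0.0, -0.5]
opening: 0.07
grip_force: 0.0
```

```bash
python3 go.py 576 -10.5 130 -10
```

```text
t 7.53 p [ 474.7 -369.2  135.2] yaw 10.5 units [ 2.753 -5.569  0.087] spin 0.358
```

Call:
step_arm --motion '[[[2.75, -5.57, 0.1], 0], [[2.75, -5.57, 0.1], 0], [[2.75, -5.57, 0.1], 0], [[2.75, -5.57, 0.1], 0], [[2.75, -5.57, 0.1], 0], [[2.75, -5.57, 0.1], 0], [[2.75, -5.57, 0.1], 0], [[2.75, -5.57, 0.1], 0], [[2.75, -5.57, 0.1], 0], [[2.75, -5.57, 0.1], 0]]' --hand 35

```text
time: 8.78
tool_pos: [0.5754, -0.0117, 0.1284]
tool_rot: [3.142, 0.0, 0.182]
contact_force: [-0.6, 0.7, 0.2]
opening: 0.0795
grip_force: 0.0
```

```bash
python3 - <<'E'
from h import *
d=cam("wrist");cv2.imwrite("pics/w3.png",d["pixels"][:,:,::-1])
print(proj(d,[[.576,-.0105,.032],[.604,-.0105,.032]]).round())
E
python3 go.py 576 -10.5 32 10.5
```

```text
[[250. 192.]
 [257. 155.]]
t 8.82 p [575.5 -11.5 128.5] yaw 10.4 units [ 0.012 -0.015  1.609] spin -0.001
```

View pics/w3.png

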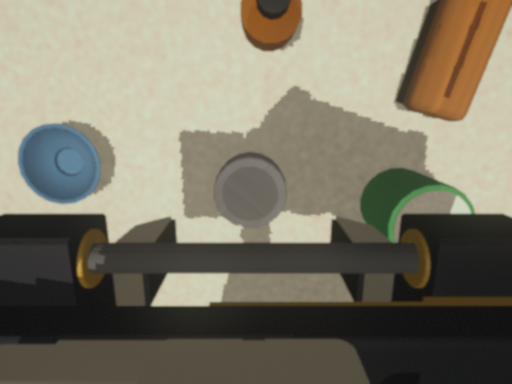

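Tin top centred at (250,188), 4 px beyond the prediction, so add about 2.5 mm in tool x. The candle's nearest edge (column 362) is clear of the fingers.

Call:
step_arm --motion '[[[0.05, -0.03, 0.8], 0], [[0.05, -0.03, 1.4], 0], [[0.05, -0.03, 1.6], 0], [[0.05, -0.03, 1.6], 0], [[0.05, -0.03, 1.6], 0]]'

```text
time: 9.45
tool_pos: [0.5793, -0.0083, 0.0341]
tool_rot: [3.141, -0.003, 0.184]
contact_force: [0.4, 0.0, -1.0]
opening: 0.0793
grip_force: 0.0
```

Call:
step_arm --motion '[[[0, 0, 0], 0], [[0, 0, 0], 0], [[0, 0, 0], 0], [[0, 0, 0], 0], [[0, 0, 0], 0], [[0, 0, -1.0], 0], [[0, 0, -1.5], 0], [[0, 0, -1.5], 0]]' --hand 255 --squeeze 20

```text
time: 10.45
tool_pos: [0.5795, -0.0081, 0.1246]
tool_rot: [3.14, -0.004, 0.184]
contact_force: [0.0, 1.0, -1.7]
opening: 0.0553
grip_force: 20.0
```

```bash
python3 go.py 596 -346 120 10.5
```

```text
t 10.45 p [579.5  -8.1 124.6] yaw 10.5 units [-0.759  5.587  0.076] spin 0.001
```

Call:
step_arm --motion '[[[-0.76, 5.59, 0], 0], [[-0.76, 5.59, 0], 0], [[-0.76, 5.59, 0], 0], [[-0.76, 5.59, 0], 0], [[-0.76, 5.59, 0], 0], [[-0.76, 5.59, 0], 0], [[-0.76, 5.59, 0], 0], [[-0.76, 5.59, 0], 0], [[-0.76, 5.59, 0], 0], [[-0.76, 5.59, 0], 0]]'

```text
time: 11.7
tool_pos: [0.595, -0.3449, 0.1228]
tool_rot: [-3.142, 0.0, 0.185]
contact_force: [0.8, 0.6, -1.1]
opening: 0.0554
grip_force: 20.0
```

```bash
python3 go.py 596 -346 36.5 10.5
```

```text
t 11.7 p [ 595.  -344.9  122.8] yaw 10.6 units [0.012 0.021 1.438] spin 0.002
```

Call:
step_arm --motion '[[[0.01, 0.01, 0.8], 0], [[0.01, 0.01, 1.2], 0], [[0.01, 0.01, 1.43], 0], [[0.01, 0.01, 1.43], 0], [[0.01, 0.01, 1.43], 0], [[0.01, 0.01, 1.43], 0]]'

```text
time: 12.45
tool_pos: [0.5958, -0.3468, 0.0376]
tool_rot: [3.141, -0.001, 0.184]
contact_force: [0.1, 0.0, -1.4]
opening: 0.0559
grip_force: 20.0
```

Call:
step_arm --motion '[[[0, 0, 0.02], 0], [[0, 0, 0.02], 0]]'

```text
time: 12.7
tool_pos: [0.5954, -0.3466, 0.0356]
tool_rot: [3.142, 0.0, 0.184]
contact_force: [-1.1, 0.2, -1.6]
opening: 0.0558
grip_force: 20.0
```

Call:
step_arm --motion '[[[0, 0, 0], 0], [[0, 0, 0], 0], [[0, 0, 0], 0], [[0, 0, -0.6], 0], [[0, 0, -1.4], 0], [[0, 0, -1.6], 0], [[0, 0, -1.6], 0]]' --hand 40

```text
time: 13.58
tool_pos: [0.5956, -0.3467, 0.1323]
tool_rot: [3.14, -0.001, 0.184]
contact_force: [0.4, 0.6, -0.3]
opening: 0.0775
grip_force: 0.0
```

```bash
python3 go.py 697 -128 135 -4.6
```

```text
t 13.57 p [ 595.6 -346.7  132.3] yaw 10.5 units [ 2.328 -3.275 -0.045] spin 0.264
```

Call:
step_arm --motion '[[[2.33, -3.28, -0.1], 0.26], [[2.33, -3.28, -0.1], 0.26], [[2.33, -3.28, -0.1], 0.26], [[2.33, -3.28, -0.1], 0.26], [[2.33, -3.28, -0.1], 0.26], [[2.33, -3.28, -0.1], 0.26], [[2.33, -3.28, -0.1], 0.26], [[2.33, -3.28, -0.1], 0.26]]' --hand 80

```text
time: 14.58
tool_pos: [0.6964, -0.129, 0.1374]
tool_rot: [3.142, 0.0, -0.078]
contact_force: [0.2, 0.5, -0.3]
opening: 0.063
grip_force: 0.0
```

```bash
python3 - <<'E'
from h import *
d=cam("wrist");cv2.imwrite("pics/w4.png",d["pixels"][:,:,::-1])
a=np.radians(-4.6);u=np.array([np.cos(a),np.sin(a)])*.0425
print(proj(d,[[.697,-.128,.042],[.697+u[0],-.128+u[1],.042]]).round())
E
python3 go.py 697 -128 35 -4.6
```

```text
[[250. 193.]
 [250. 135.]]
t 14.62 p [ 696.5 -128.8  137.5] yaw -4.5 units [ 0.007 -0.014  1.709] spin 0.002
```

View pics/w4.png

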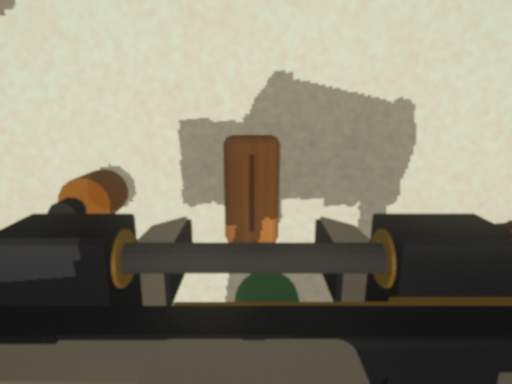

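Short brush centred at column 252, far end row 136, as predicted. Descend.

Call:
step_arm --motion '[[[0, 0, 0.8], 0], [[0, 0, 1.4], 0], [[0, 0, 1.7], 0], [[0, 0, 1.7], 0], [[0, 0, 1.7], 0]]'

```text
time: 15.25
tool_pos: [0.698, -0.128, 0.0375]
tool_rot: [3.141, -0.003, -0.076]
contact_force: [-0.3, 0.7, -0.2]
opening: 0.0631
grip_force: 0.0
```

Call:
step_arm --motion '[[[0, 0, 0], 0], [[0, 0, 0], 0], [[0, 0, 0], 0], [[0, 0, 0], 0], [[0, 0, -1.0], 0], [[0, 0, -2.0], 0], [[0, 0, -2.0], 0], [[0, 0, -2.0], 0]]' --hand 255

```text
time: 16.25
tool_pos: [0.6964, -0.1274, 0.1548]
tool_rot: [-3.141, 0.001, -0.076]
contact_force: [-0.4, -0.0, -1.0]
opening: 0.0415
grip_force: 20.0
```

```bash
python3 go.py 458.5 336 150 91.9
```

```text
t 16.25 p [ 696.4 -127.4  154.8] yaw -4.4 units [-4.541 -7.398  0.081] spin -1.68
```

Call:
step_arm --motion '[[[-4.54, -7.4, 0], -1.68], [[-4.54, -7.4, 0], -1.68], [[-4.54, -7.4, 0], -1.68], [[-4.54, -7.4, 0], -1.68], [[-4.54, -7.4, 0], -1.68], [[-4.54, -7.4, 0], -1.68], [[-4.54, -7.4, 0], -1.68], [[-4.54, -7.4, 0], -1.68], [[-4.54, -7.4, 0], -1.68], [[-4.54, -7.4, 0], -1.68]]'

```text
time: 17.5
tool_pos: [0.4571, 0.3368, 0.1535]
tool_rot: [-3.138, 0.002, 1.606]
contact_force: [0.4, -0.4, -1.0]
opening: 0.0413
grip_force: 20.0
```

```bash
python3 go.py 458.5 336 135 91.9
```

```text
t 17.5 p [457.1 336.8 153.5] yaw 92.0 units [-0.014  0.022  0.309] spin 0.002
```

Call:
step_arm --motion '[[[0, 0, 0.3], 0], [[0, 0, 0.3], 0], [[0, 0, 0.3], 0]]'

```text
time: 17.88
tool_pos: [0.4595, 0.3351, 0.1374]
tool_rot: [-3.141, 0.001, 1.601]
contact_force: [0.1, 0.7, -0.9]
opening: 0.042
grip_force: 20.0
```

```bash
python3 - <<'E'
from h import *
d=cam("wrist");cv2.imwrite("pics/w5.png",d["pixels"][:,:,::-1])
def W(x,y):
    a=np.radians(1.9);return [.4975+x*np.cos(a)-y*np.sin(a),.337+x*np.sin(a)+y*np.cos(a),.016]
print(proj(d,[W(-.08,.08),W(.08,.08),W(-.076,.076),W(-.002,.076),W(.08,.002)]).round())
E
python3 go.py 458.5 336 41 91.9
```

```text
[[200.  83.]
 [411.  82.]
 [206.  89.]
 [303.  88.]
 [400. 182.]]
t 17.93 p [459.6 335.4 137.7] yaw 91.8 units [ 0.011 -0.018  1.612] spin -0.002
```

View pics/w5.png

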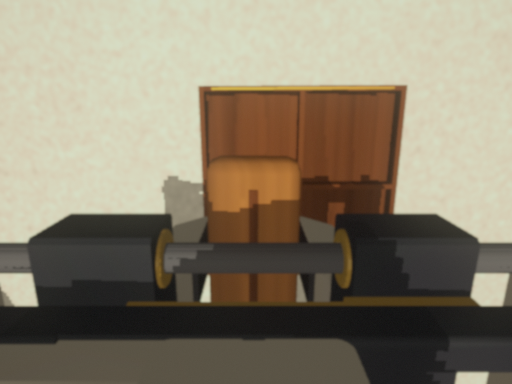

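Tray far corners at (199,87) and (406,87), 3–4 px short of prediction, so the tray centre is about (495.5,334). The brush sits centred between the long compartment's walls (columns 209–298). Lowering.

Call:
step_arm --motion '[[[-0.03, 0, 0.8], 0], [[-0.03, 0, 1.3], 0], [[-0.03, 0, 1.6], 0], [[-0.03, 0, 1.6], 0], [[-0.03, 0, 1.6], 0], [[-0.03, 0, 1.6], 0]]'

```text
time: 18.68
tool_pos: [0.4596, 0.3343, 0.0425]
tool_rot: [3.14, -0.001, 1.604]
contact_force: [0.4, -1.0, -1.1]
opening: 0.0416
grip_force: 20.0
```

Call:
step_arm --motion '[[[0, 0, 0.03], 0], [[0, 0, 0.03], 0], [[0, 0, 0.03], 0]]'

```text
time: 19.05
tool_pos: [0.4591, 0.3342, 0.0398]
tool_rot: [3.142, 0.0, 1.604]
contact_force: [0.7, 0.5, -0.3]
opening: 0.0415
grip_force: 20.0
```

Call:
step_arm --motion '[[[0, 0, 0], 0], [[0, 0, 0], 0], [[0, 0, 0], 0], [[0, 0, -0.6], 0], [[0, 0, -1.4], 0], [[0, 0, -1.6], 0], [[0, 0, -1.6], 0]]' --hand 80

```text
time: 19.92
tool_pos: [0.4593, 0.3342, 0.1363]
tool_rot: [3.14, -0.001, 1.604]
contact_force: [-0.2, -0.3, -0.1]
opening: 0.0628
grip_force: 0.0
```

```bash
python3 go.py 458.5 141 125 91.9
```

```text
t 19.93 p [459.3 334.2 136.3] yaw 91.9 units [-3.218 -0.12   0.188] spin -0.0
```

Call:
step_arm --motion '[[[-3.2, -0.12, 0.1], 1.57], [[-3.2, -0.12, 0.1], 1.57], [[-3.2, -0.12, 0.1], 1.57], [[-3.2, -0.12, 0.1], 1.57], [[-3.2, -0.12, 0.1], 1.57], [[-3.2, -0.12, 0.1], 1.57], [[-3.2, -0.12, 0.1], 1.57], [[-3.2, -0.12, 0.1], 1.57], [[-3.2, -0.12, 0.1], 1.57], [[-3.2, -0.12, 0.1], 1.57]]' --hand 60

```text
time: 21.18
tool_pos: [0.4573, 0.1418, 0.1283]
tool_rot: [3.141, 0.003, 0.035]
contact_force: [0.5, 0.6, -0.5]
opening: 0.0703
grip_force: 0.0
```

```bash
python3 - <<'E'
from h import *
d=cam("wrist");cv2.imwrite("pics/w6.png",d["pixels"][:,:,::-1])
print(proj(d,[[.4585,.1405,.032],[.4775,.1405,.032]]).round())
E
python3 go.py 458.5 140.5 32 1.9
```

```text
[[253. 191.]
 [254. 166.]]
t 21.23 p [457.5 141.9 128.5] yaw 2.0 units [0.016 0.024 1.609] spin 0.002
```

View pics/w6.png

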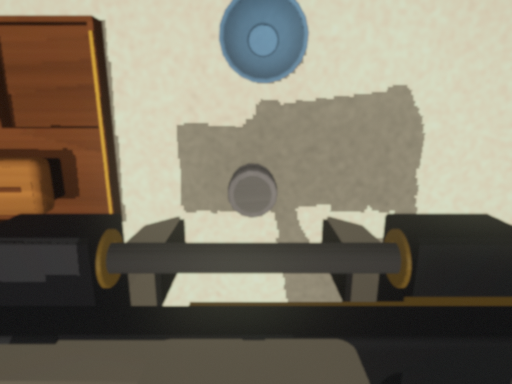

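Small tin top at (252,191), matching the prediction. Descend.

Call:
step_arm --motion '[[[0.01, 0.01, 0.8], 0], [[0.01, 0.01, 1.4], 0], [[0.01, 0.01, 1.6], 0], [[0.01, 0.01, 1.6], 0], [[0.01, 0.01, 1.6], 0], [[0.01, 0.01, 1.6], 0]]'

```text
time: 21.98
tool_pos: [0.4597, 0.1416, 0.0349]
tool_rot: [-3.141, -0.002, 0.034]
contact_force: [-0.6, 0.6, 0.0]
opening: 0.0704
grip_force: 0.0
```

Call:
step_arm --motion '[[[0, 0, 0], 0], [[0, 0, 0], 0], [[0, 0, 0], 0], [[0, 0, 0], 0], [[0, 0, 0], 0], [[0, 0, -1.0], 0], [[0, 0, -1.6], 0], [[0, 0, -1.6], 0], [[0, 0, -1.6], 0]]' --hand 255

```text
time: 23.1
tool_pos: [0.4583, 0.1413, 0.129]
tool_rot: [3.141, 0.001, 0.034]
contact_force: [-0.6, 0.4, -0.3]
opening: 0.0373
grip_force: 20.0
```

```bash
python3 go.py 535.8 296.5 125 1.9
```

```text
t 23.1 p [458.3 141.3 129. ] yaw 1.9 units [ 1.379 -2.541  0.067] spin 0.001
```

Call:
step_arm --motion '[[[1.38, -2.54, 0], 0], [[1.38, -2.54, 0], 0], [[1.38, -2.54, 0], 0], [[1.38, -2.54, 0], 0], [[1.38, -2.54, 0], 0], [[1.38, -2.54, 0], 0], [[1.38, -2.54, 0], 0]]'

```text
time: 23.98
tool_pos: [0.5364, 0.2956, 0.1299]
tool_rot: [3.141, 0.0, 0.033]
contact_force: [0.0, -0.2, -0.5]
opening: 0.0373
grip_force: 20.0
```

```bash
python3 go.py 535.8 296.5 37 1.9
```

```text
t 23.98 p [536.4 295.6 129.9] yaw 1.9 units [-0.009 -0.015  1.548] spin -0.001
```

Call:
step_arm --motion '[[[0, 0, 0.8], 0], [[0, 0, 1.3], 0], [[0, 0, 1.54], 0], [[0, 0, 1.54], 0], [[0, 0, 1.54], 0], [[0, 0, 1.54], 0], [[0, 0, 1.54], 0]]'

```text
time: 24.85
tool_pos: [0.5367, 0.2966, 0.0378]
tool_rot: [-3.141, -0.001, 0.034]
contact_force: [-0.1, -0.3, -0.1]
opening: 0.0378
grip_force: 20.0
```

Call:
step_arm --motion '[[[0, 0, 0.02], 0], [[0, 0, 0.02], 0], [[0, 0, 0.02], 0]]'

```text
time: 25.22
tool_pos: [0.5365, 0.2965, 0.0361]
tool_rot: [3.141, 0.0, 0.034]
contact_force: [0.8, -0.3, -0.9]
opening: 0.037
grip_force: 20.0
```

Call:
step_arm --motion '[[[0, 0, 0], 0], [[0, 0, 0], 0], [[0, 0, 0], 0], [[0, 0, -0.6], 0], [[0, 0, -1.4], 0], [[0, 0, -2.0], 0], [[0, 0, -2.0], 0]]' --hand 90

```text
time: 26.1
tool_pos: [0.5382, 0.2972, 0.1598]
tool_rot: [-3.139, -0.007, 0.034]
contact_force: [0.0, 0.6, 0.2]
opening: 0.0598
grip_force: 0.0
```

```bash
python3 go.py 446.7 -129.5 155 45
```

```text
t 26.1 p [538.2 297.2 159.8] yaw 1.9 units [-1.764  7.057  0.079] spin -0.752
```

Call:
step_arm --motion '[[[-1.76, 7.06, 0], -0.75], [[-1.76, 7.06, 0], -0.75], [[-1.76, 7.06, 0], -0.75], [[-1.76, 7.06, 0], -0.75], [[-1.76, 7.06, 0], -0.75], [[-1.76, 7.06, 0], -0.75], [[-1.76, 7.06, 0], -0.75], [[-1.76, 7.06, 0], -0.75], [[-1.76, 7.06, 0], -0.75], [[-1.76, 7.06, 0], -0.75]]'

```text
time: 27.35
tool_pos: [0.4453, -0.129, 0.1558]
tool_rot: [-3.141, -0.0, 0.785]
contact_force: [-0.2, -0.0, -0.2]
opening: 0.0595
grip_force: 0.0
```

```bash
python3 - <<'E'
from h import *
d=cam("wrist");cv2.imwrite("pics/w7.png",d["pixels"][:,:,::-1])
print(proj(d,[[.4467,-.1295,.07],[.4467,-.1295,.052]]).round())
E
python3 go.py 446.7 -129.5 40 45
```

```text
[[256. 196.]
 [256. 189.]]
t 27.4 p [ 445.5 -128.8  156. ] yaw 45.0 units [0.007 0.022 1.933] spin 0.0
```

View pics/w7.png

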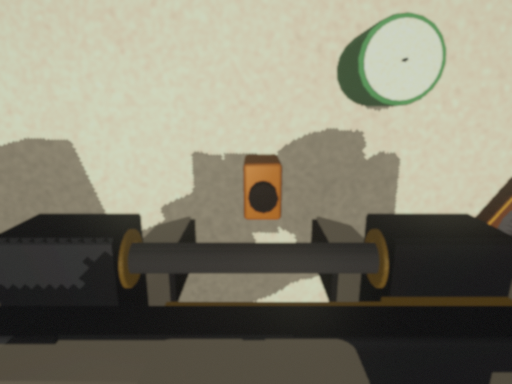

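The bottle is squared to the tool, cap at (263,197) against column 256 predicted, so shift about 5 mm in tool y. Descend.

Call:
step_arm --motion '[[[0.01, 0.09, 0.4], 0], [[0.01, 0.09, 1.0], 0], [[0.01, 0.09, 1.6], 0], [[0.01, 0.09, 1.95], 0], [[0.01, 0.09, 1.95], 0], [[0.01, 0.09, 1.95], 0], [[0.01, 0.09, 1.95], 0]]'

```text
time: 28.28
tool_pos: [0.4503, -0.1338, 0.0403]
tool_rot: [3.139, -0.001, 0.784]
contact_force: [0.8, -0.2, 0.1]
opening: 0.0593
grip_force: 0.0
```

Call:
step_arm --motion '[[[0, 0, 0], 0], [[0, 0, 0], 0], [[0, 0, 0], 0], [[0, 0, 0], 0], [[0, 0, 0], 0], [[0, 0, -1.0], 0], [[0, 0, -2.0], 0], [[0, 0, -2.0], 0], [[0, 0, -2.0], 0]]' --hand 255

```text
time: 29.4
tool_pos: [0.4489, -0.1335, 0.1585]
tool_rot: [-3.141, 0.0, 0.784]
contact_force: [-0.0, 0.0, -1.7]
opening: 0.03
grip_force: 20.0
```

```bash
python3 go.py 533.5 374.5 155 1.9
```

```text
t 29.4 p [ 448.9 -133.5  158.5] yaw 44.9 units [ 6.976 -5.001  0.058] spin 0.751
```

Call:
step_arm --motion '[[[6.98, -5.0, 0], 0.75], [[6.98, -5.0, 0], 0.75], [[6.98, -5.0, 0], 0.75], [[6.98, -5.0, 0], 0.75], [[6.98, -5.0, 0], 0.75], [[6.98, -5.0, 0], 0.75], [[6.98, -5.0, 0], 0.75], [[6.98, -5.0, 0], 0.75], [[6.98, -5.0, 0], 0.75], [[6.98, -5.0, 0], 0.75]]'

```text
time: 30.65
tool_pos: [0.5327, 0.3773, 0.1553]
tool_rot: [3.14, 0.004, 0.038]
contact_force: [1.0, -0.9, -0.7]
opening: 0.0298
grip_force: 20.0
```

```bash
python3 go.py 533.5 374.5 155 1.9
```

```text
t 30.65 p [532.7 377.3 155.3] yaw 2.2 units [0.011 0.047 0.005] spin 0.005
```

Call:
step_arm --motion '[[[0, 0.01, 0], 0], [[0, 0.01, 0.7], 0], [[0, 0.01, 1.4], 0], [[0, 0.01, 1.8], 0], [[0, 0.01, 1.91], 0], [[0, 0.01, 1.91], 0], [[0, 0.01, 1.91], 0], [[0, 0.01, 1.91], 0]]'

```text
time: 31.65
tool_pos: [0.5347, 0.3735, 0.045]
tool_rot: [-3.141, -0.001, 0.033]
contact_force: [-0.6, 0.3, -1.1]
opening: 0.0303
grip_force: 20.0
```

Call:
step_arm --motion '[[[0, 0, 0.02], 0], [[0, 0, 0.02], 0], [[0, 0, 0.02], 0]]'

```text
time: 32.02
tool_pos: [0.5343, 0.3738, 0.0433]
tool_rot: [3.141, 0.0, 0.034]
contact_force: [-0.5, 0.6, -1.6]
opening: 0.0296
grip_force: 20.0
```

Release, rise and move clear, then check.

Call:
step_arm --motion '[[[0, 0, 0.01], 0], [[0, 0, 0.01], 0], [[0, 0, 0.01], 0], [[0, 0, 0.01], 0], [[0, 0, -0.6], 0], [[0, 0, -1.2], 0], [[0, 0, -2.0], 0], [[0, 0, -2.5], 0]]' --hand 130

```text
time: 33.02
tool_pos: [0.5349, 0.3741, 0.1962]
tool_rot: [-3.14, -0.003, 0.034]
contact_force: [0.8, -0.1, -0.5]
opening: 0.045
grip_force: 0.0
```

Call:
step_arm --motion '[[[-1.0, 4, 0], 0], [[-1.0, 4, 0], 0], [[-1.0, 4, 0], 0], [[-1.0, 4, 0], 0], [[-1.0, 4, 0], 0], [[-1.0, 4, 0], 0], [[-1.0, 4, 0], 0]]'

```text
time: 33.9
tool_pos: [0.4828, 0.133, 0.1934]
tool_rot: [-3.141, -0.0, 0.035]
contact_force: [-0.6, -0.2, -0.1]
opening: 0.0448
grip_force: 0.0
```

```bash
python3 - <<'E'
from h import *
for n in("top","side"): cv2.imwrite(f"pics/{n}9.png",cv2.resize(robot.read_camera(n)["pixels"],(768,576))[:,:,::-1])
E
```

```text
(no output)
```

View pics/top9.png

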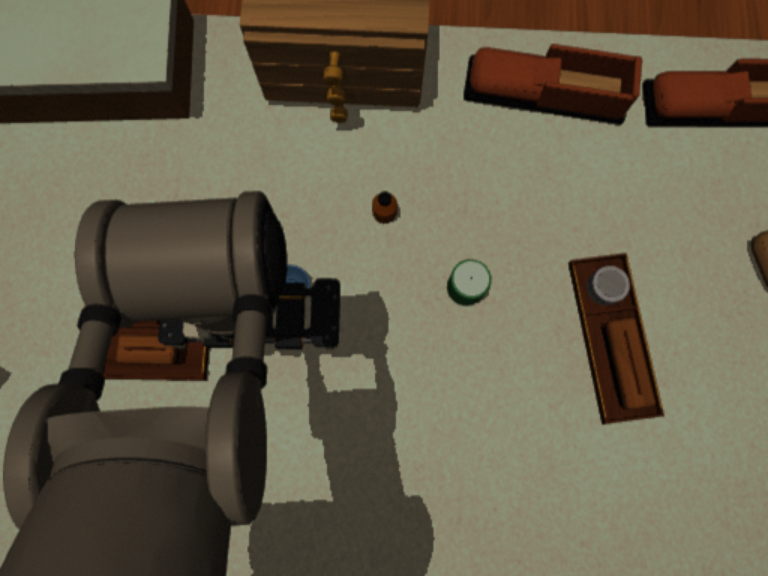

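View pics/side9.png

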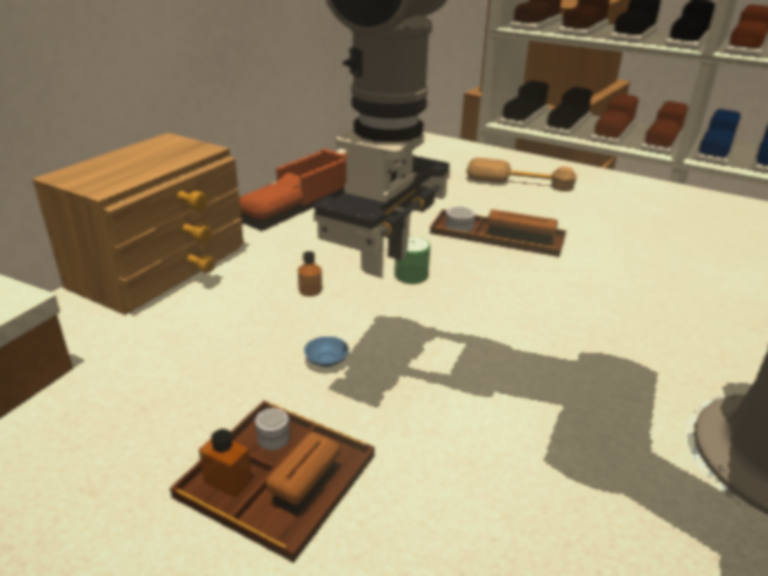

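The top view shows the large tin (610,284) and long brush (630,362) each in their compartments. The side view shows the short brush, small tin (272,428) and upright bottle (226,465) seated in the square tray, with the bystanders unmoved.

```bash
python3 -c "
from cell import robot
print(robot.hand_in())"
```

```text
the job is handed in; nothing more can be done
None
```

Both kits are made up in the order asked and handed in at about 34 s; the final pictures show all five items in their compartments and the candle, round bottle and dish where they stood, but no verdict came back.

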